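Tuck the cover plate under the cassette's flap and hold it pressed flat

ROBOT

A 6-joint arm with a two-finger parallel gripper is mounted at the origin on a cart in front of the work surface, level with it; the furniture and walls round the work are solid. World frame = base frame: x ahead of the robot, y to its left, z up, the work surface at z = 0. Lengths are in mm, angles in rad, forces in N, time in s.
With the tool pointing down it reaches from about 400 to 925 mm from the base axis. Payload 3.4 kg.
Tool frame: the origin (TCP) lies on the centre line of the jaws, within the pads' length; the fingertips stand 22 mm ahead of it and the grasp point (between the pads) lies 3 mm ahead of it; z points along the fingers, y is the line along which they close (so a half turn about z gives the same grasp; the last joint's range is limited). The gripper opens to 85 mm and grips with 20 to 120 N. Pads are 22 mm wide; open, the fingers measure 114 mm over their backs; the gripper's body (76 mm by 85 mm) begins 54 mm behind the grasp point. The pads swing forward as they close: fully open they stand 13 mm farther back than shut.
Start: joints at [1.117, 0.307, 1.506, -0, 1.328, -0.073], TCP at [213.196, 534.021, 232.305] pointing down, gripper open.
Joint ranges: [-3.12, 3.12], [-1.05, 2.28], [0.14, 2.33], [-1.42, 4.57], [0.1, 2.73], [-2.68, 2.68]. Speed limits (rad/s): [2.57, 2.57, 3.14, 3.14, 3.14, 3.14].

INTERFACE

Orientations are given as a rotation vector (axis times angle).
In Python, from rig import arm, read_camera, ticket gives the robot as it stands. The module is installed in compiled form; this text tells all that it offers.
- The arm moves only by the tool servo_tool, never from a script. Its argument "plan" is a list of rows, each a list of 7 numbers: the turn, a rotation vector about the tool's x, y, z in degrees, then the shift along the tool's x, y, z in m, then the finger opening in m, from 0 to 0.0854. In form: [[wx, wy, wz, dx, dy, dz, hand], ...]. A call has 1 to 10 rows; each row shifts and turns the commanded pose from where the row before left it, along the tool's axes as they then stand; what a row does not reach is not made up. A row lasts 1/8 s, in which the tool goes at most 62.5 mm and 10.7 degrees, less where a joint would pass 70% of its speed; a pose out of reach is approached as far as the arm can. A call is refused whole if a number of a shift passes 0.0625 or a number of a turn 10.7, either way. A call with a gripper value outside its range is refused whole. The fingers move at their own pace and stop on an object; the grip force is fixed at half the most. Time passes only in rows, so rows that do not move let the fingers close. It gives the time, the measured TCP pose, the force, the opening and the grip force at its end, in the units of the state.
- arm.get_state(): the state, without advancing time (a new reading comes with each control period).
- read_camera(name): name is "scene" or "side" or "wrist"; returns a dict with "image" (400x640x3 uint8, red, green, blue), "fx", "fy", "cx", "cy" (pixels), "R" (3x3) and "t" (3): a world point X has camera coordinates R X + t. Camera axes: x right, y down, z forward; pixel columns grow to the right and rows downward; lengths in mm; the calibration is good to about 2 mm. The wrist camera is an equidistant fisheye: a pixel r from the principal point sees the ray r / f radians off the axis. A picture is of the moment at which its call begins. There is no depth.
- ticket.job_done(): hands the job in; it is judged then, once.
The state is a dict: "time": time; "joint_pos": joint angles; "joint_vel": joint speeds; "joint_efforts": joint torques, N m; "ee_pos": TCP position; "ee_rot": TCP orientation; "wrist_force": force on the tool from outside, world axes, zero at the start; "wrist_torque": the same for the moment, N m; "finger_gap": finger opening in mm; "grip_force": force on a finger pad.
Only numpy, scipy, OpenCV 4.12 (cv2) and the standard library are available. Lean on these libraries where they do the work, as an engineer would, in place of code of your own. Each camera call takes 0.05 s, during which the arm holds its last target. There are 200 camera calls.

TASK

Pick up the blue cover plate by its white rib and slide its rear edge (the edge far from the rib) under the orange hinged flap at the back of the grey blotting cassette, without prising the flap up. Then press the cover down against the sprung metal platen until it is seated level on the rim, inside the raised border, and finish while still holding it pressed flat there: do not let go. Leave the timer, the vial and the bottle alone.

Things in the scene. Friction and masses are not known exactly. Their poses are not given: they have to be found in the camera images.
- cover_rib (a point): middle of the white grip rib of the loose blue cover (0.12 kg), rib 12 mm thick (x), 52 long (y), 30 high (z). Plate 90 (x) x 80 (y) x 4 mm, underside 19 mm below this point. Rib is 25 mm from the plate's front edge, 65 mm from its rear edge, mid-width. x axis: from rib to rear edge, z up. Starts flat on the table, rib up, robot's left, rear edge roughly away from the robot
- cover_rear_edge (a point): middle of the cover's rear edge (the one to tuck), half-way through its 4 mm thickness; 65 mm along the cover's x from the rib and 17 mm below point cover_rib. Same axes
- cassette: grey blotting cassette, fixed, 146 x 104 mm, at the robot's right; origin on the table under its middle, x from front to back (flap at +x), z up. The cover goes in along +x. A border, top 34 mm above the table, surrounds the seat: front lip from x = -65 to -55 mm, side cheeks with inner faces at y = +-44 mm. The back wall (inner face x = 45 mm, 44 mm high) stops the cover
- seat (a point): middle of the cassette's seat, at rim height (30 mm above the table; the border is 4 mm higher), 5 mm in front of the cassette's origin; same axes. The seat is 100 (x) x 88 (y) mm for the 90 x 80 mm cover. With the cover seated, its rib middle is 19 mm above this point, 25 to 15 mm in front of it (-x) at y = 0, and its rear edge is at x = 40 to 50 mm
- flap (a joint): orange flap over the rear of the seat, 92 mm wide, hinged at the back (cassette x = 58 mm). 0 = lying flat, grows as lifted, rad; its weight and a weak spring (under 1 N at the tip) return it. Lying flat, its underside is 44 mm above the table, reaching forward to cassette x = 18 mm; an upturned nose reaches x = 12 mm, its top 52 mm high
- platen (a joint): sprung steel platen, 50 x 50 mm, centred at cassette x = -20 mm, y = 0. 0 = up, its top 34 mm above the table (4 mm above the rim); value = how far it is pushed down, m. It takes about 3 N to start and about 6 N at 4 mm, where the cover meets the rim; it springs back when let go
- timer: white bench timer, 62 x 62 x 18 mm, loose on the table between the cover and the cassette; origin under its middle. Not to be disturbed.
- vial: small white vial with a green cap, 32 mm across, 56 mm high, loose, standing between the cover and the cassette; origin under its middle. Not to be disturbed.
- bottle: white bottle with a blue cap, 56 mm across, 110 mm high, loose, standing at the far left; origin under its middle. Not to be disturbed.

How it is judged (in metres and radians):
On the way, in this order (a step that is already met when the one before it is completed fails the run):
1. the cover is picked up by the robot, its rib middle more than 60 mm above the table (it starts at 19 mm) (height (world z) of cover_rib above 0.06 m and contact force between the fingers and cover above 1 N), for 0.1 s.
2. the cover's rear edge is at least 8 mm under the flap (x of cover_rear_edge in the frame of cassette above 0.026 m and z of cover_rear_edge in the frame of cassette below 0.045 m and y of cover_rear_edge in the frame of cassette between -0.02 and 0.02 m), for 0.1 s.
At the end, for the whole second after the job is handed in: Cover level on the rim inside the border (within about 2 mm of seated height, tilt < 0.04 rad), rear edge at least 13 mm under the flap, platen pushed down > 2 mm, flap flat (< 0.05 rad), cover at rest and still held or pressed by the fingers (x of cover_rear_edge in the frame of cassette above 0.031 m and z of cover_rear_edge in the frame of cassette below 0.0345 m and z of cover_rib in the frame of cassette below 0.051 m and angle between cover_rib's own z axis and vertical below 0.04 rad and value of joint platen above 0.002 m and value of joint flap below 0.05 rad and contact force between the fingers and cover above 1 N and linear speed of cover below 0.02 m/s); the arm keeps its last pose, push and grip.
It fails at once if the flap is lifted by more than 0.15 rad (value of joint flap above 0.15 rad).
It fails at once if the timer, vial or bottle is moved by more than 20 mm (distance of any of timer, vial, bottle from where it was at the start of the episode above 0.02 m).
It also fails if it takes over 42 s, if anything falls off the work surface, if the arm or the gripper's body presses on something with over 40 N, if the wrist force passes 120 N, or if a joint passes its speed limit or range.

## Working session

There is one attempt and no reset: what is moved stays moved. The work goes in short steps, Python scripts to look and compute and a tool call to move; the robot and the scene stay as the last step left them, time stands still between calls to the robot, and variables do not carry over. Pictures are saved under pics/ and viewed, at most 13 in all, crops included, and the job is handed in when it is done.

Besides the shell and the picture viewer there is one more tool, called after ">>>" as name(argument=value, ...), one argument or row to a line, values as JSON. servo_tool: Moves the arm, as the interface text tells. Its arguments: {"type":"object","properties":{"plan":{"type":"array"}},"required":["plan"]}

```bash
mkdir -p pics; python3 - <<'E'
from rig import arm, read_camera
import cv2, pickle
s=arm.get_state(); print({k:s[k] for k in("time","ee_pos","ee_rot","finger_gap","wrist_force")})
D={n:read_camera(n) for n in("scene","side","wrist")}
pickle.dump(D,open("d0.pkl","wb"))
for n,d in D.items():
    cv2.imwrite(f"pics/{n}0.png",d["image"][...,::-1]); print(n,d["fx"],d["cx"],d["cy"],d["R"],d["t"])
E
```

```text
{'time': 0.0, 'ee_pos': array([212.89405289, 533.39715388, 231.3816442 ]), 'ee_rot': array([-0.59289882, -3.08460212,  0.00312655]), 'finger_gap': 85.30176030755648, 'wrist_force': array([-0.74172574,  0.38305319,  0.2250969 ])}
scene 479.6348909798152 317.27252320206287 197.7194275182119 [[ 0.70787521 -0.70617608  0.01510096]
 [-0.53475888 -0.54976792 -0.64170724]
 [ 0.46146032  0.44617327 -0.766801  ]] [-321.82800711  376.47536587  792.34020404]
side 425.0766157918772 314.8563775935418 193.27619135526794 [[-0.99447209 -0.10298053 -0.02050031]
 [-0.04356481  0.58230592 -0.81180165]
 [ 0.09553722 -0.806421   -0.58357332]] [ 573.67212265   37.88824216 1238.79844478]
wrist 309.70691628693146 322.72598662096783 199.7251658656537 [[ 0.37162144  0.92838268 -0.00176128]
 [ 0.88096995 -0.35204284  0.316161  ]
 [ 0.29289835 -0.11904385 -0.94870392]] [-573.41520292  -40.3590964   380.28669356]
```

View pics/scene0.png

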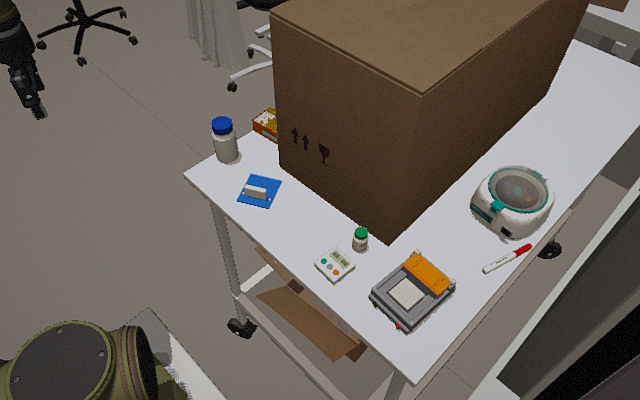

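View pics/side0.png

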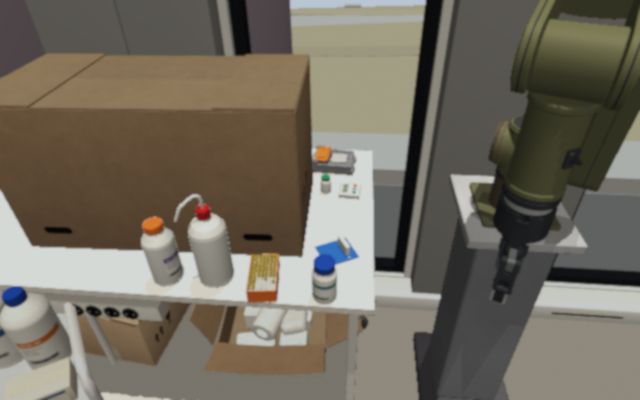

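View pics/wrist0.png

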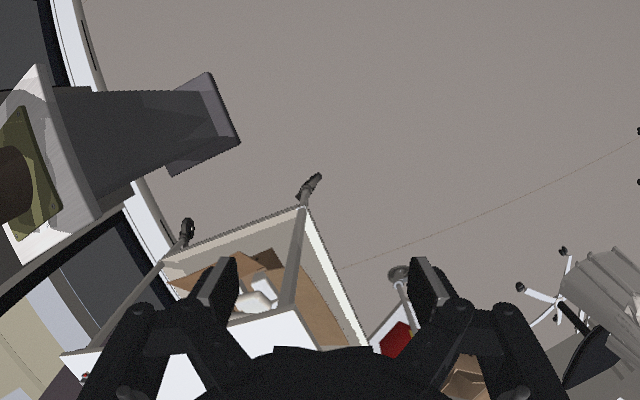

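The scene view shows the cover at (260,190) with its rib at (256,192), the timer at (335,265), the vial at (361,240), the cassette at (412,290) with its orange flap at (428,272), and a big box behind them. The side view has the cover at (337,250), the bottle at (324,278) and the cassette at (335,160). The wrist view shows only the floor and cart edge.

```bash
cat > h.py <<'E'
import numpy as np, cv2
from scipy.spatial.transform import Rotation as Ro
def ray(d,p):
    v=np.array([(p[0]-d["cx"])/d["fx"],(p[1]-d["cy"])/d["fy"],1.]); 
    return -d["R"].T@d["t"], d["R"].T@v
def fish(d,p):
    q=np.array([p[0]-d["cx"],p[1]-d["cy"]]); r=np.hypot(*q); a=r/d["fx"]
    v=np.r_[q/max(r,1e-9)*np.sin(a),np.cos(a)]; return -d["R"].T@d["t"], d["R"].T@v
def onz(o,v,z): return o+v*(z-o[2])/v[2]
def proj(d,X):
    c=d["R"]@np.array(X,float)+d["t"]; return np.array([d["fx"]*c[0]/c[2]+d["cx"],d["fy"]*c[1]/c[2]+d["cy"]])
def projf(d,X):
    c=d["R"]@np.array(X,float)+d["t"]; r=np.hypot(c[0],c[1]); a=np.arctan2(r,c[2])
    return c[:2]/r*a*d["fx"]+[d["cx"],d["cy"]]
def blobs(m,amin=20):
    n,l,s,c=cv2.connectedComponentsWithStats(m.astype(np.uint8)); 
    return [(s[i],c[i],l==i) for i in range(1,n) if s[i,4]>=amin]
def quad(m):
    k,_=cv2.findContours(m.astype(np.uint8),cv2.RETR_EXTERNAL,cv2.CHAIN_APPROX_NONE)
    h=cv2.convexHull(max(k,key=cv2.contourArea)); 
    for e in np.arange(1,12,.25):
        a=cv2.approxPolyDP(h,e,True)
        if len(a)<=4: return a[:,0].astype(float)
E
python3 - <<'E'
from h import *; import pickle
np.set_printoptions(precision=1,suppress=True)
D=pickle.load(open("d0.pkl","rb"))
s=D["scene"]; hsv=cv2.cvtColor(s["image"],cv2.COLOR_RGB2HSV)
for nm,lo,hi,z in(("blue",(95,130,60),(125,255,255),4),("orange",(8,170,120),(22,255,255),47),("green",(50,120,50),(85,255,255),56)):
    for st,c,m in blobs(cv2.inRange(hsv,lo,hi)>0,30):
        q=quad(m); print(nm,st,c); 
        if q is not None: print(q.tolist(),[onz(*ray(s,p),z)[:2] for p in q])
for n,(x,y,w,h) in(("scene",(230,160,80,60)),("scene",(300,220,170,120))):
    im=s["image"][y:y+h,x:x+w]; k=800//w if w>100 else 7
    cv2.imwrite(f"pics/c{w}.png",cv2.resize(im,None,fx=k,fy=k,interpolation=cv2.INTER_CUBIC)[...,::-1]); print(w,k)
print(Ro.from_rotvec([-0.59289882,-3.08460212,0.00312655]).as_matrix())
E
```

```text
blue [212 116  20  19 290] [221.3 124.6]
[[229.0, 118.0], [228.0, 133.0], [217.0, 134.0], [212.0, 121.0]] [array([602.1, 482.1]), array([563.6, 437.3]), array([540.9, 454. ]), array([562.2, 503.8])]
blue [237 174  44  35 689] [260.3 190.6]
[[250.0, 174.0], [280.0, 181.0], [268.0, 208.0], [237.0, 200.0]] [array([511.6, 286.2]), array([548.1, 219.2]), array([473.5, 177.1]), array([438.2, 244.4])]
orange [402 253  49  43 917] [426.7 273.5]
[[415.0, 253.0], [450.0, 283.0], [437.0, 295.0], [402.0, 264.0]] [array([ 587.6, -143.6]), array([ 581.1, -233. ]), array([ 542.1, -230.7]), array([ 548.6, -141.5])]
green [355 227  13  11 114] [360.9 232.1]
[[365.0, 228.0], [366.0, 236.0], [355.0, 234.0], [357.0, 228.0]] [array([556.8, -35.9]), array([543.1, -50.7]), array([530.7, -31.7]), array([545. , -24.4])]
80 7
170 4
[[-0.9  0.4 -0. ]
 [ 0.4  0.9 -0. ]
 [ 0.  -0.  -1. ]]
```

View pics/c170.png

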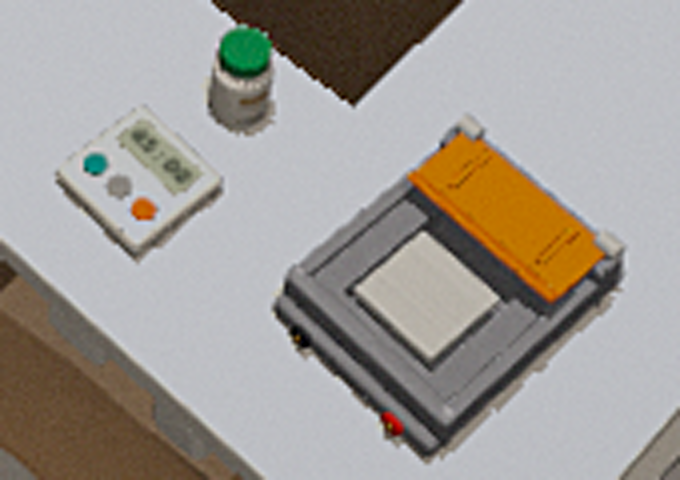

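View pics/c80.png

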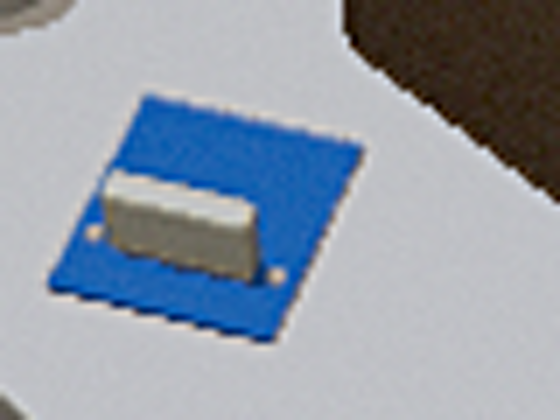

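The crops show the cover's rib top centre near scene pixel (256,188). The platen corners are near (407,277), (426,294), (408,310) and (389,292), and the box's bottom corner is near (387.5,246).

```bash
python3 - <<'E'
from h import *; import pickle
np.set_printoptions(precision=1,suppress=True)
D=pickle.load(open("d0.pkl","rb"))
s=D["scene"]; im=s["image"]; hsv=cv2.cvtColor(im,cv2.COLOR_RGB2HSV)
print("box corner",onz(*ray(s,(387.5,245.8)),0),"box left",onz(*ray(s,(280,167)),0),"box right",onz(*ray(s,(415,225)),0))
print("rib top c",onz(*ray(s,(256,188)),34))
m=np.zeros(im.shape[:2],bool); m[270:315,385:430]=(im[270:315,385:430].min(2)>150)
b=max(blobs(m,50),key=lambda b:b[0][4]); print("platen",b[0],b[1]); q=quad(b[2])+0; P=[onz(*ray(s,p),34)[:2] for p in q]; print(q.tolist(),P,np.mean(P,0),onz(*ray(s,b[1]),34))
print("front lip L/R top outer",[onz(*ray(s,p),34)[:2] for p in((372.5,287.5),(408,329))])
print("timer",[onz(*ray(s,p),18)[:2] for p in((334,246),(356,266),(335,282),(314.5,264))], "vial cap", onz(*ray(s,(361,231)),56))
d=D["side"]; hs=cv2.cvtColor(d["image"],cv2.COLOR_RGB2HSV)
for nm,lo,hi,z in(("blue",(95,130,60),(125,255,255),4),("orange",(5,150,120),(22,255,255),46)):
    for st,c,mm in blobs(cv2.inRange(hs,lo,hi)>0,30):
        if 300<c[0]<360: q=quad(mm); print(nm,st,c,q.tolist(),[onz(*ray(d,p),z)[:2] for p in q])
print("cov corners proj side",[proj(d,(*p,4)) for p in((511.6,286.2),(548.1,219.2),(473.5,177.1),(438.2,244.4))])
E
```

```text
box corner [590.5 -77.4   0. ] box left [581.3 256.2   0. ] box right [677.5 -84.6   0. ]
rib top c [477.9 220.3  34. ]
platen [389 278  36  31 574] [406.4 293. ]
[[405.0, 278.0], [424.0, 294.0], [408.0, 308.0], [389.0, 292.0]] [array([ 535.3, -162.1]), array([ 533.7, -209.6]), array([ 488.5, -206.3]), array([ 489. , -159.8])] [ 511.6 -184.4] [ 511.2 -184.5   34. ]
front lip L/R top outer [array([ 473.8, -131.1]), array([ 455.4, -232.3])]
timer [array([498.5,  -5.3]), array([495.2, -70.5]), array([437.9, -66.2]), array([438.2,  -8.1])] vial cap [545.2 -35.2  56. ]
blue [315 242  33  33 672] [328.7 257.6] [[336.0, 242.0], [347.0, 259.0], [319.0, 273.0], [317.0, 247.0]] [array([500. , 199.1]), array([468.4, 260.1]), array([534.2, 313.7]), array([548.1, 222.3])]
blue [350 248   7  10  43] [352.4 253.5] [[351.0, 248.0], [356.0, 255.0], [354.0, 257.0], [350.0, 255.0]] [array([459.7, 218.9]), array([446.2, 243.8]), array([451. , 251.5]), array([461.4, 245.1])]
orange [316 147  14  14 168] [322.7 153.7] [[329.0, 148.0], [327.0, 160.0], [316.0, 158.0], [319.0, 147.0]] [array([ 550.8, -224.1]), array([ 551.3, -145.5]), array([ 588.2, -155.5]), array([ 585.4, -228.7])]
cov corners proj side [array([329.1, 265.4]), array([317.1, 246.2]), array([346.4, 237. ]), array([359.1, 255.3])]
```

>>> servo_tool(
  plan=[
    [0,0,10,0,0,0,0.085],
    [0,0,10,0,0,0,0.085],
    [0,0,10,0,0,0,0.085],
    [0,0,8.5,0,0,0,0.085],
  ],
)

```text
time: 0.65
ee_pos: [213.0, 533.7, 231.9]
ee_rot: [1.584, 2.713, -0.001]
wrist_force: [-0.1, -0.2, -0.3]
finger_gap: 84.9
grip_force: 0.0
```

>>> servo_tool(
  plan=[
    [0,0,0,-0.045,0.0085,0.005,0.085],
    [0,0,0,-0.045,0.0085,0.01,0.085],
    [0,0,0,-0.045,0.0085,0.01,0.085],
    [0,0,0,-0.045,0.0085,0.01,0.085],
    [0,0,0,-0.045,0.0085,0.01,0.085],
    [0,0,0,-0.045,0.0085,0.01,0.085],
    [0,0,0,-0.045,0.0085,0.015,0.085],
    [0,0,0,-0.045,0.0085,0.015,0.085],
    [0,0,0,-0.042,0.008,0.015,0.085],
    [0,0,0,0,0,0,0.085],
  ],
)

```text
time: 1.9
ee_pos: [479.6, 220.3, 130.9]
ee_rot: [-1.582, -2.713, 0.003]
wrist_force: [-1.0, 0.1, -0.1]
finger_gap: 85.0
grip_force: 0.0
```

```bash
python3 - <<'E'
from h import *; from rig import arm,read_camera; import pickle
np.set_printoptions(precision=1,suppress=True)
s=arm.get_state(); print(s["ee_pos"],s["ee_rot"],s["time"])
d=read_camera("wrist"); pickle.dump(d,open("w1.pkl","wb")); im=d["image"]; hs=cv2.cvtColor(im,cv2.COLOR_RGB2HSV)
cv2.imwrite("pics/w1.png",im[...,::-1])
for st,c,m in blobs(cv2.inRange(hs,(95,130,40),(125,255,255))>0,100):
    q=quad(m); print(st,c,None if q is None else [(p.tolist(),onz(*fish(d,p),4)[:2]) for p in q])
print("pred rib ends top",[projf(d,(476.5+a*-.491,221+a*.871,34)) for a in(-26,26)])
E
```

```text
[479.6 220.3 130.9] [-1.6 -2.7  0. ] 1.9
[ 462    8   77   78 4721] [500.7  48. ] None
[ 297  142  100   86 7056] [348.1 183.3] [([297.0, 143.0], array([438., 247.])), ([396.0, 145.0], array([514.4, 289.1])), ([389.0, 226.0], array([551.2, 220.8])), ([298.0, 225.0], array([475.1, 179.3]))]
pred rib ends top [array([320.7, 228.6]), array([320.6, 167.8])]
```

View pics/w1.png

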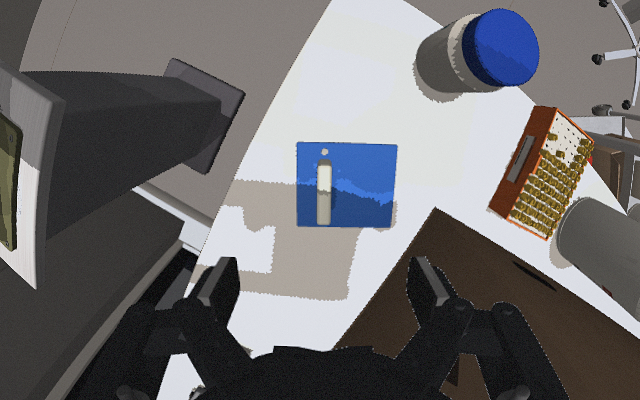

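The wrist view shows the cover quad at (297–396, 143–226), with the rib along column 324 at rows 160–223. The cover is undisturbed and centred ahead of the hand.

>>> servo_tool(
  plan=[
    [0,0,0.7,0.005,0,0.03,0.085],
    [0,0,0,0,0,0.03,0.085],
    [0,0,0,0,0,0.02,0.06],
    [0,0,0,0,0,0.012,0.05],
    [0,0,0,0,0,0.008,0.04],
    [0,0,0,0,0,0,0.03],
    [0,0,0,0,0,0,0.02],
    [0,0,0,0,0,0,0.01],
    [0,0,0,0,0,0,0.0],
    [0,0,0,0,0,0,0.0],
  ],
)

```text
time: 3.2
ee_pos: [476.7, 227.2, 33.2]
ee_rot: [1.593, 2.706, 0.002]
wrist_force: [-0.2, 0.0, 5.8]
finger_gap: 8.1
grip_force: 58.9
```

>>> servo_tool(
  plan=[
    [0,0,0,0,0,0,0.0],
    [0,0,0,0,0,0,0.0],
    [0,0,0,0,0,0,0.0],
  ],
)

```text
time: 3.58
ee_pos: [476.7, 227.2, 33.2]
ee_rot: [1.593, 2.706, 0.002]
wrist_force: [-0.7, 0.5, 7.1]
finger_gap: 8.4
grip_force: 58.9
```

```bash
python3 - <<'E'
from h import *; from rig import arm,read_camera
s=arm.get_state(); print(s["ee_pos"],s["wrist_force"],s["wrist_torque"],s["finger_gap"])
w=read_camera("wrist")["image"]; c=read_camera("scene")["image"][150:230,210:310]
o=np.zeros((400,800,3),np.uint8); o[:,:400]=w[0:400,120:520]; o[:320,400:]=cv2.resize(c,(400,320),interpolation=cv2.INTER_CUBIC)
cv2.imwrite("pics/g1.png",o[...,::-1])
E
```

```text
[476.70317669 227.22842402  33.1528045 ] [-0.65226259  0.5119461   7.10875808] [0.06457647 0.1054219  0.04306441] 8.40657317932396
```

View pics/g1.png

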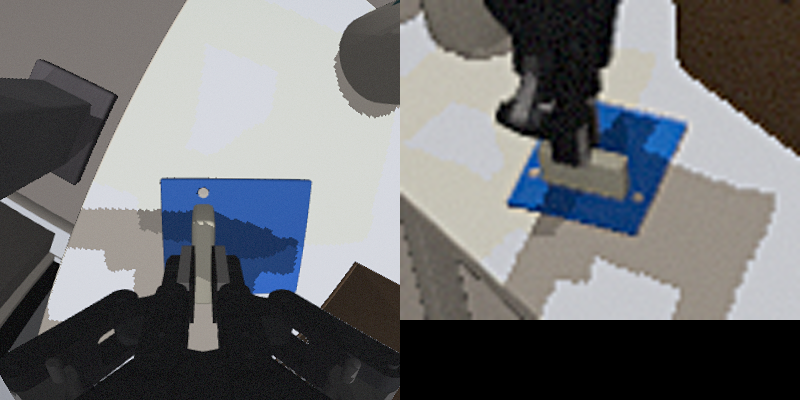

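The wrist view shows the jaws holding the rib squarely. The scene crop shows the grip about 4 mm toward the rib's left end, which is good enough to lift.

>>> servo_tool(
  plan=[
    [0,0,0,0,0,-0.01,0.0],
    [0,0,0,0,0,-0.02,0.0],
    [0,0,0,0,0,-0.03,0.0],
    [0,0,0,0,0,-0.03,0.0],
    [0,0,0,0,0,-0.02,0.0],
    [0,0,0,0,0,0,0.0],
  ],
)

```text
time: 4.42
ee_pos: [477.2, 227.4, 144.1]
ee_rot: [1.592, 2.705, 0.005]
wrist_force: [0.7, -0.5, -2.1]
finger_gap: 7.9
grip_force: 58.7
```

```bash
cat > m.py <<'E'
from h import *; from rig import arm,read_camera; import sys
np.set_printoptions(precision=1,suppress=True)
s=arm.get_state(); T=Ro.from_rotvec(s["ee_rot"]).as_matrix(); p=s["ee_pos"]; print(s["time"],p,s["wrist_force"],s["finger_gap"]); print(T.round(3))
d=read_camera("wrist"); hs=cv2.cvtColor(d["image"],cv2.COLOR_RGB2HSV)
# corners of the held plate top, ray cast in tool frame onto the plane of the plate top, zt ahead of TCP
zt=float(sys.argv[1])
b=max(blobs(cv2.inRange(hs,(95,130,30),(125,255,255))[:300]>0,100),key=lambda b:b[0][4])
q=quad(b[2]); 
for u in q:
    o,v=fish(d,u); o=T.T@(o-p); v=T.T@v; print(u, onz(o,v,zt))
E
python3 m.py 28; python3 - <<'E'
from h import *; from rig import read_camera
a=read_camera("wrist")["image"]; b=read_camera("scene")["image"][80:240,190:350]
o=np.zeros((400,800,3),np.uint8); o[:,:400]=a[:,120:520]; o[:,400:]=cv2.resize(b,(400,400),interpolation=cv2.INTER_CUBIC)
cv2.imwrite("pics/l1.png",o[...,::-1])
E
```

```text
4.425 [477.2 227.4 144.1] [ 0.7 -0.5 -2.1] 7.938934092195737
[[-0.5  0.9  0. ]
 [ 0.9  0.5  0. ]
 [-0.   0.  -1. ]]
[430. 181.] [36.3 62.6 28. ]
[415. 291.] [-41.   62.5  28. ]
[285. 268.] [-21.  -24.5  28. ]
[281. 179.] [ 37.1 -24.1  28. ]
```

View pics/l1.png

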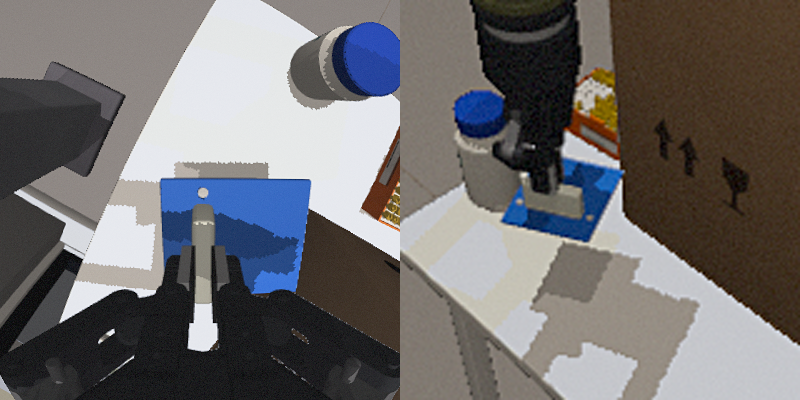

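The cover is held level. The wrist view puts the plate at (161–310, 179–293), and ray-casting puts the rib middle 2.4 mm off the TCP along tool −x.

>>> servo_tool(
  plan=[
    [0,0,8,0,0,0,0.0],
    [0,0,8,0,0,0,0.0],
    [0,0,8,0,0,0,0.0],
    [0,0,8.2,0,0,0,0.0],
    [0,0,0,-0.025,-0.002,0,0.0],
    [0,0,0,-0.045,-0.002,0,0.0],
    [0,0,0,-0.045,-0.002,0,0.0],
    [0,0,0,-0.045,-0.002,0,0.0],
    [0,0,0,-0.045,-0.002,0,0.0],
    [0,0,0,-0.045,-0.002,0,0.0],
  ],
)

```text
time: 5.82
ee_pos: [449.2, -23.2, 141.1]
ee_rot: [-2.28, -2.158, 0.002]
wrist_force: [0.5, -0.3, -1.3]
finger_gap: 8.3
grip_force: 58.7
```

>>> servo_tool(
  plan=[
    [0,0,0,-0.045,-0.002,0,0.0],
    [0,0,0,-0.045,-0.002,0,0.0],
    [0,0,0,-0.042,-0.001,0,0.0],
    [0,0,0,-0.025,-0.001,0.01,0.0],
    [0,0,0,0,0,0.01,0.0],
    [0,0,0,0,0,0.01,0.0],
    [0,0,0,0,0,0,0.0],
  ],
)

```text
time: 6.7
ee_pos: [434.5, -176.8, 110.9]
ee_rot: [-2.278, -2.158, 0.001]
wrist_force: [0.3, 0.4, -1.0]
finger_gap: 8.3
grip_force: 58.7
```

```bash
python3 m.py 29.2; python3 - <<'E'
from h import *; from rig import read_camera
a=read_camera("wrist")["image"]; b=read_camera("scene")["image"][210:350,310:470]
o=np.zeros((400,800,3),np.uint8); o[:,:400]=a[:,160:560]; o[:350,400:]=cv2.resize(b,(400,350),interpolation=cv2.INTER_CUBIC)
cv2.imwrite("pics/s1.png",o[...,::-1])
E
```

```text
6.7 [ 434.5 -176.8  110.9] [ 0.3  0.4 -1. ] 8.299830183337653
[[ 0.1  1.  -0. ]
 [ 1.  -0.1  0. ]
 [ 0.  -0.  -1. ]]
[430. 181.] [35.8 63.3 29.2]
[414. 290.] [-41.2  62.3  29.2]
[284. 270.] [-23.4 -25.2  29.2]
[281. 179.] [ 36.6 -24.1  29.2]
```

View pics/s1.png

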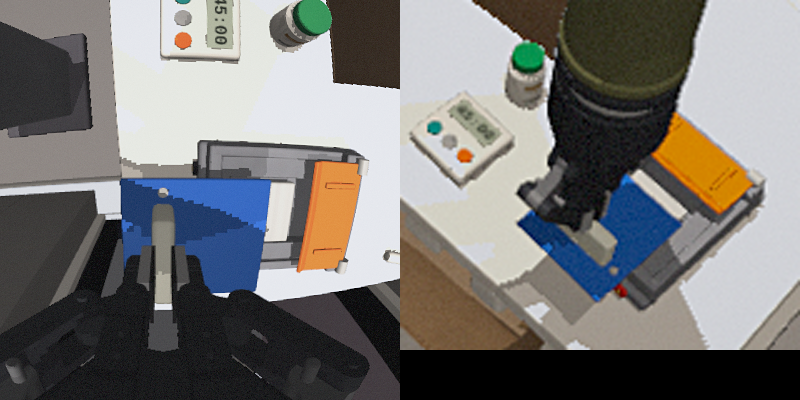

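The wrist view shows the cover at (121–270, 178–292) in front of the cassette, with the flap at (299–360, 162–272). In both views the cover is tucking-edge first, a little short of the platen, and the timer and vial are untouched.

```bash
cat > f.py <<'E'
from h import *; from rig import arm,read_camera
np.set_printoptions(precision=1,suppress=True)
s=arm.get_state(); T=Ro.from_rotvec(s["ee_rot"]).as_matrix(); p=s["ee_pos"]
print(p,"yaw",np.degrees(np.arctan2(T[1,1],T[0,1])),"tilt",T[2].round(4),s["wrist_force"])
d=read_camera("wrist"); hs=cv2.cvtColor(d["image"],cv2.COLOR_RGB2HSV)
b=max(blobs(cv2.inRange(hs,(5,150,90),(22,255,255))>0,100),key=lambda b:b[0][4]); q=quad(b[2]); print(b[0],q.tolist())
for z in(47,52):
    for u in q:
        X=onz(*fish(d,u),z); print(z,u,X[:2],"tool",(T.T@(X-p))[:2])
im=d["image"].astype(int)
# platen visible part: bright, low saturation in x 425..460 px
m=np.zeros(im.shape[:2],bool); m[180:246,425:460]=im[180:246,425:460].min(2)>140
bb=max(blobs(m,30),key=lambda b:b[0][4]); qq=quad(bb[2])
for u in qq: X=onz(*fish(d,u),34); print("platen",u,X[:2],"tool",(T.T@(X-p))[:2])
E
python3 f.py
```

```text
[ 435.9 -177.7  112.4] yaw -3.0828752671446793 tilt [ 0.  0. -1.] [ 0.5  0.6 -0.9]
[ 455  160   64  111 4837] [[515.0, 162.0], [501.0, 257.0], [456.0, 270.0], [473.0, 161.0]]
47 [515. 162.] [ 587.3 -142.9] tool [ 42.9 149.2]
47 [501. 257.] [ 587.2 -226. ] tool [-40.2 153.6]
47 [456. 270.] [ 543.7 -233.2] tool [-49.6 110.6]
47 [473. 161.] [ 548.1 -141.7] tool [ 42.  110.1]
52 [515. 162.] [ 583.7 -141.7] tool [ 43.8 145.6]
52 [501. 257.] [ 583.6 -222.9] tool [-37.2 149.9]
52 [456. 270.] [ 541.2 -229.9] tool [-46.5 107.9]
52 [473. 161.] [ 545.5 -140.6] tool [ 42.9 107.4]
platen [452. 180.] [ 537.2 -159.2] tool [ 23.8 100.2]
platen [444. 239.] [ 534.6 -209.7] tool [-26.7 100.2]
platen [425. 239.] [ 517.5 -208.2] tool [-26.1  83.1]
platen [431. 182.] [ 519.5 -160.1] tool [22.  82.5]
```

>>> servo_tool(
  plan=[
    [0,0,0,0.001,0.012,0.005,0.0],
    [0,0,0,0,0.012,0.01,0.0],
    [0,0,0,0,0.011,0.01,0.0],
    [0,0,0,0,0,0.006,0.0],
    [0,0,0,0,0,0,0.0],
    [0,0,0,0,0,0,0.0],
  ],
)

```text
time: 7.65
ee_pos: [470.2, -179.2, 81.2]
ee_rot: [-2.281, -2.159, 0.001]
wrist_force: [-0.9, 0.1, -0.2]
finger_gap: 8.3
grip_force: 58.7
```

```bash
python3 f.py; python3 m.py 29.2; python3 - <<'E'
from rig import *; import numpy as np
P=[]
for i in range(5): read_camera("wrist"); s=arm.get_state(); P.append(np.r_[s["ee_pos"],s["wrist_force"]])
print(np.round(P,1))
E
```

```text
[ 470.2 -179.2   81.2] yaw -3.1653930903275485 tilt [ 0. -0. -1.] [-0.9  0.1 -0.2]
[ 428  168   77  128 6920] [[500.0, 170.0], [483.0, 281.0], [428.0, 295.0], [447.0, 170.0]]
47 [500. 170.] [ 587.4 -142.8] tool [ 42.8 115. ]
47 [483. 281.] [ 587.2 -227.3] tool [-41.6 119.4]
47 [428. 295.] [ 542.9 -233.3] tool [-50.   75.6]
47 [447. 170.] [ 548.2 -141.8] tool [41.6 75.8]
52 [500. 170.] [ 584.2 -141.6] tool [ 43.8 111.7]
52 [483. 281.] [ 583.9 -223.7] tool [-38.1 116. ]
52 [428. 295.] [ 541.  -229.5] tool [-46.3  73.5]
52 [447. 170.] [ 546.1 -140.6] tool [42.7 73.6]
7.7 [ 470.4 -179.3   81.4] [ 0.3  0.3 -1.7] 7.865350742282987
[[ 0.1  1.  -0. ]
 [ 1.  -0.1 -0. ]
 [-0.  -0.  -1. ]]
[430. 181.] [35.8 63.3 29.2]
[414. 290.] [-41.2  62.3  29.2]
[285. 268.] [-21.9 -24.5  29.2]
[281. 179.] [ 36.7 -24.1  29.2]
[[ 4.706e+02 -1.794e+02  8.170e+01 -5.000e-01 -7.000e-01 -1.200e+00]
 [ 4.707e+02 -1.794e+02  8.170e+01 -0.000e+00  0.000e+00 -1.200e+00]
 [ 4.707e+02 -1.794e+02  8.170e+01 -3.000e-01 -4.000e-01 -1.300e+00]
 [ 4.707e+02 -1.794e+02  8.160e+01  3.000e-01  2.000e-01 -1.200e+00]
 [ 4.708e+02 -1.794e+02  8.160e+01 -1.000e-01 -5.000e-01 -2.500e+00]]Traceback (most recent call last):
  File "f.py", line 13, in <module>
    bb=max(blobs(m,30),key=lambda b:b[0][4]); qq=quad(bb[2])
ValueError: max() iterable argument is empty
```

>>> servo_tool(
  plan=[
    [0,0,0,0.0005,0,0.006,0.0],
    [0,0,0,0,0,0.005,0.0],
    [0,0,0,0,0,0.001,0.0],
    [0,0,0,0,0,0,0.0],
    [0,0,0,0,0,0,0.0],
    [0,0,0,0,0,0,0.0],
  ],
)

```text
time: 8.75
ee_pos: [470.8, -178.9, 69.4]
ee_rot: [2.282, 2.159, 0.0]
wrist_force: [-0.4, 0.1, -1.0]
finger_gap: 8.2
grip_force: 58.7
```

>>> servo_tool(
  plan=[
    [0,0,0,0,0,0.001,0.0],
    [0,0,0,0,0,0,0.0],
    [0,0,0,0,0,0,0.0],
  ],
)

```text
time: 9.12
ee_pos: [470.7, -178.8, 68.3]
ee_rot: [-2.282, -2.159, 0.0]
wrist_force: [0.6, 0.4, -2.2]
finger_gap: 7.7
grip_force: 58.7
```

>>> servo_tool(
  plan=[
    [0,0,0,0,0,0.001,0.0],
    [0,0,0,0,0,0,0.0],
    [0,0,0,0,0,0,0.0],
  ],
)

```text
time: 9.5
ee_pos: [470.8, -178.9, 67.3]
ee_rot: [2.282, 2.159, 0.0]
wrist_force: [-0.1, -0.6, -2.2]
finger_gap: 8.2
grip_force: 58.8
```

>>> servo_tool(
  plan=[
    [0,0,0,0,0,0.001,0.0],
    [0,0,0,0,0,0,0.0],
    [0,0,0,0,0,0,0.0],
  ],
)

```text
time: 9.88
ee_pos: [470.8, -178.9, 67.2]
ee_rot: [2.281, 2.159, 0.0]
wrist_force: [-1.0, 0.4, 6.2]
finger_gap: 8.2
grip_force: 60.4
```

>>> servo_tool(
  plan=[
    [0,0,0,0,0,0.001,0.0],
    [0,0,0,0,0,0,0.0],
    [0,0,0,0,0,0,0.0],
  ],
)

```text
time: 10.25
ee_pos: [470.8, -178.9, 67.1]
ee_rot: [2.281, 2.159, 0.001]
wrist_force: [-4.0, 1.4, 14.7]
finger_gap: 8.4
grip_force: 62.0
```

>>> servo_tool(
  plan=[
    [0,0,0,0,0,-0.002,0.0],
    [0,0,0,0,0,-0.002,0.0],
    [0,0,0,0,0,0,0.0],
    [0,0,0,0,0.005,0,0.0],
    [0,0,0,0,0.005,0,0.0],
    [0,0,0,0,0.004,0,0.0],
    [0,0,0,0,0,0,0.0],
    [0,0,0,0,0,0,0.0],
  ],
)

```text
time: 11.25
ee_pos: [484.5, -179.5, 69.2]
ee_rot: [-2.281, -2.159, 0.0]
wrist_force: [0.3, -0.4, -1.0]
finger_gap: 8.1
grip_force: 58.7
```

```bash
python3 m.py 29.2; python3 - <<'E'
from h import *; from rig import read_camera
a=read_camera("wrist")["image"]; b=read_camera("scene")["image"][220:345,350:475]; c=read_camera("side")["image"][130:190,290:370]
o=np.zeros((600,800,3),np.uint8); o[:400,:400]=a[:,160:560]; o[:400,400:]=cv2.resize(b,(400,400),interpolation=cv2.INTER_CUBIC)
o[400:,:266]=cv2.resize(c,(266,200),interpolation=cv2.INTER_CUBIC)
cv2.imwrite("pics/t1.png",o[...,::-1])
E
```

```text
11.25 [ 484.5 -179.5   69.2] [ 0.3 -0.4 -1. ] 8.05712453707325
[[ 0.1  1.  -0. ]
 [ 1.  -0.1  0. ]
 [ 0.  -0.  -1. ]]
[429. 180.] [36.4 62.6 29.2]
[413. 291.] [-41.9  61.7  29.2]
[285. 267.] [-21.1 -24.4  29.2]
[281. 179.] [ 36.7 -24.1  29.2]
```

View pics/t1.png

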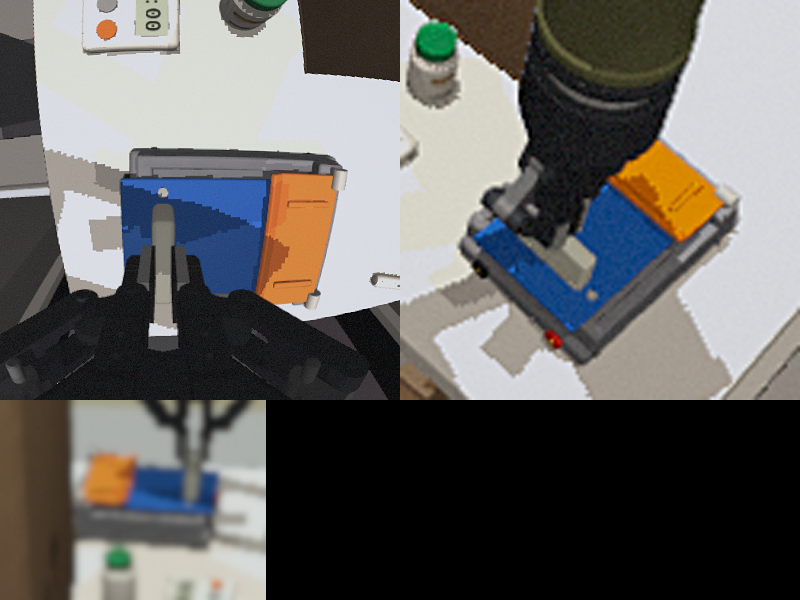

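The rear edge is just under the flap's nose: the cover's rear edge lies at wrist crop (267, 180–292), the flap covers (258–335, 172–306), and the flap is flat.

>>> servo_tool(
  plan=[
    [0,0,0,0,0.004,0,0.0],
    [0,0,0,0,0.004,0,0.0],
    [0,0,0,0,0.004,0,0.0],
    [0,0,0,0,0,0,0.0],
  ],
)

```text
time: 11.95
ee_pos: [497.3, -180.4, 69.3]
ee_rot: [2.281, 2.159, 0.0]
wrist_force: [-0.6, 0.5, -0.8]
finger_gap: 8.2
grip_force: 58.7
```

>>> servo_tool(
  plan=[
    [0,0,0,0,0.004,0,0.0],
    [0,0,0,0,0.004,0,0.0],
    [0,0,0,0,0.003,0,0.0],
    [0,0,0,0,0,0,0.0],
    [0,0,0,0,0,0,0.0],
  ],
)

```text
time: 12.58
ee_pos: [507.6, -180.8, 69.2]
ee_rot: [-2.282, -2.159, 0.0]
wrist_force: [-0.1, 0.1, -2.0]
finger_gap: 7.8
grip_force: 58.7
```

```bash
python3 f.py 2>/dev/null; python3 m.py 29.2
```

```text
[ 507.6 -180.8   69.2] yaw -3.1559540292721655 tilt [ 0. -0. -1.] [-0.1  0.1 -2. ]
[ 381  172   83  133 8363] [[394.0, 173.0], [459.0, 175.0], [435.0, 304.0], [381.0, 296.0]]
47 [394. 173.] [ 548.8 -141. ] tool [42. 39.]
47 [459. 175.] [ 588.4 -143.7] tool [41.5 78.7]
47 [435. 304.] [ 581.9 -234.4] tool [-49.5  77.2]
47 [381. 296.] [ 543.  -222.6] tool [-39.8  37.7]
52 [394. 173.] [ 547.7 -139.8] tool [43.2 37.8]
52 [459. 175.] [ 586.1 -142.3] tool [42.7 76.3]
52 [435. 304.] [ 579.7 -230.3] tool [-45.5  74.8]
52 [381. 296.] [ 542.  -218.8] tool [-36.1  36.5]
12.625 [ 507.5 -180.8   69.3] [-0.5  0.3 -1.5] 8.582323765319082
[[ 0.1  1.  -0. ]
 [ 1.  -0.1  0. ]
 [ 0.  -0.  -1. ]]
[390. 179.] [36.7 38.5 29.2]
[379. 292.] [-41.4  37.6  29.2]
[284. 267.] [-21.2 -25.1  29.2]
[281. 179.] [ 36.7 -24.1  29.2]
```

>>> servo_tool(
  plan=[
    [0,0,0,0,0,0.002,0.0],
    [0,0,0,0,0,0.002,0.0],
    [0,0,0,0,0,0.001,0.0],
    [0,0,0,0,0,0,0.0],
    [0,0,0,0,0,0,0.0],
  ],
)

```text
time: 13.3
ee_pos: [507.6, -180.9, 64.5]
ee_rot: [2.282, 2.159, -0.0]
wrist_force: [-1.6, 0.6, 2.9]
finger_gap: 8.8
grip_force: 59.8
```

>>> servo_tool(
  plan=[
    [0,0,0,0,0,0.001,0.0],
    [0,0,0,0,0,0.001,0.0],
    [0,0,0,0,0,0,0.0],
    [0,0,0,0,0,0,0.0],
  ],
)

```text
time: 13.8
ee_pos: [507.6, -180.9, 63.1]
ee_rot: [2.282, 2.159, 0.0]
wrist_force: [-2.8, 0.8, 9.5]
finger_gap: 8.2
grip_force: 61.2
```

>>> servo_tool(
  plan=[
    [0,0,0,0,0,0.001,0.0],
    [0,0,0,0,0,0,0.0],
    [0,0,0,0,0,0,0.0],
    [0,0,0,0,0,0,0.0],
  ],
)

```text
time: 14.3
ee_pos: [507.6, -180.9, 63.1]
ee_rot: [2.281, 2.159, 0.0]
wrist_force: [-5.1, 0.9, 16.8]
finger_gap: 8.1
grip_force: 62.6
```

```bash
python3 m.py 29.2; python3 - <<'E'
from h import *; from rig import *
s=arm.get_state(); print(s["wrist_torque"].round(3), s["ee_rot"])
a=read_camera("wrist")["image"]; b=read_camera("scene")["image"][220:345,350:475]; c=read_camera("side")["image"][130:190,290:370]
o=np.zeros((600,800,3),np.uint8); o[:400,:400]=a[:,160:560]; o[:400,400:]=cv2.resize(b,(400,400),interpolation=cv2.INTER_CUBIC)
o[400:,:266]=cv2.resize(c,(266,200),interpolation=cv2.INTER_CUBIC)
cv2.imwrite("pics/e1.png",o[...,::-1])
E
```

```text
14.3 [ 507.6 -180.9   63.1] [-5.1  0.9 16.8] 8.088128798775093
[[ 0.1  1.   0. ]
 [ 1.  -0.1 -0. ]
 [-0.   0.  -1. ]]
[281. 179.] [ 36.7 -24.1  29.2]
[393. 179.] [36.7 40.3 29.2]
[382. 292.] [-41.5  39.7  29.2]
[285. 267.] [-21.1 -24.4  29.2]
[0.272 0.83  0.015] [2.28111010e+00 2.15887490e+00 3.32267513e-04]
```

View pics/e1.png

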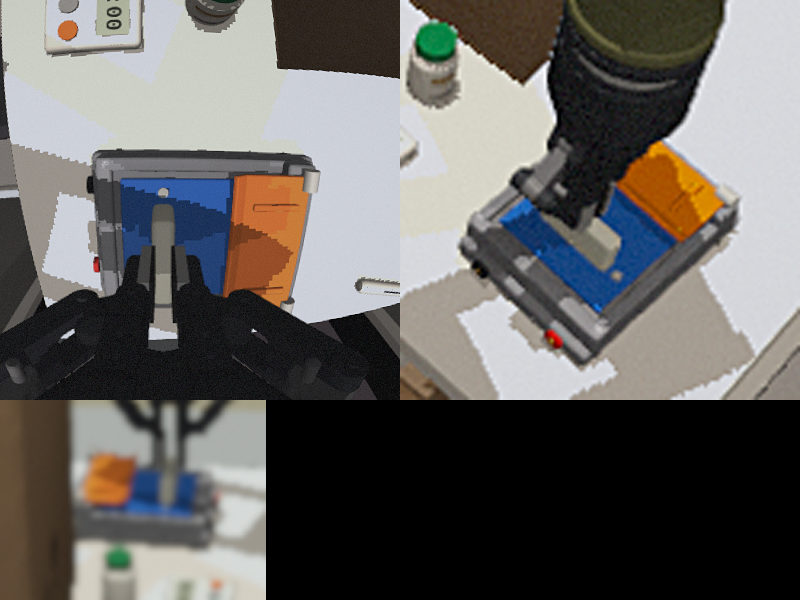

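The cover is seated inside the border: blue at scene crop (500–680, 175–315), with the lip fully visible around it and the flap flat. The TCP stopped hard 4.0 mm below the border contact, as expected for the rim.

```bash
python3 -c "
from rig import ticket; print(ticket.job_done())"
```

```text
the job is handed in; nothing more can be done
None
```

I handed the job in at about 14 s with the cover tucked under the flap, seated on the rim and still gripped and pressed down at about 17 N; the hand-in call gave no verdict.

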